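Reject the swing arm with a worn bearing

ROBOT

A 6-joint arm with a two-finger parallel gripper is mounted at the origin on the work surface. World frame = base frame: x ahead of the robot, y to its left, z up, the work surface at z = 0. Lengths are in mm, angles in rad, forces in N, time in s.
With the tool pointing down it reaches from about 400 to 925 mm from the base axis. Payload 12.5 kg.
Tool frame: the origin (TCP) lies at the very end of the fingers, on their centre line; the grasp point (between the pads) lies env.hold_point_z behind it (env.hold_point_z is the distance from the TCP to the grasp point, in mm); y points along the fingers, z is the direction in which the jaws open and shut, and the axes are right-handed (so a half turn about y gives the same grasp; the last joint's range is limited). The gripper opens to 95 mm and grips with 3 to 60 N. Pads are 20 mm wide; open, the fingers measure 119 mm over their backs; the gripper's body (75 mm by 180 mm) begins 59 mm behind the grasp point.
Start: joints at [1.073, 0.491, 1.559, -0, 1.092, -0.106], TCP at [238.644, 577.666, 193.161] pointing down, gripper open.
Joint ranges: [-3.1, 3.1], [-0.84, 2.19], [0.05, 2.79], [-1.13, 4.28], [0.06, 2.93], [-2.69, 2.69]. Speed limits (rad/s): [2.22, 2.22, 2.79, 3.14, 3.14, 3.14].

INTERFACE

Orientations are given as [roll, pitch, yaw] about the fixed x, y, z axes, in that order (R = Rz(yaw) Ry(pitch) Rx(roll)).
In Python, from cell import env gives the robot as it stands.
- The arm moves only by the shell command python3 -m inch 'ROWS'. ROWS is JSON, one flat list of numbers, 7 for each row, row after row: the shift along the tool's x, y, z in m, then the turn, a rotation vector about the tool's x, y, z in degrees, then the closure, from -1 (fully open) to 1 (shut). In form: [tx, ty, tz, ax, ay, az, hand, tx, ty, tz, ax, ay, az, hand, ...]. A call has 1 to 10 rows; each row shifts and turns the commanded pose from where the row before left it, along the tool's axes as they then stand; what a row does not reach is not made up. A row lasts 1/10 s, in which the tool goes at most 50 mm and 8.59 degrees, less where a joint would pass 70% of its speed; a pose out of reach is approached as far as the arm can. A call is refused whole if a number of a shift passes 0.05 or a number of a turn 8.59, either way. A call with a gripper value outside its range is refused whole. The fingers move at their own pace and stop on an object; the grip force is fixed at half the most. Time passes only in rows, so rows that do not move let the fingers close. It gives the time, the measured TCP pose, the force and the opening at its end, in the units of the state.
- env.state(): the state, without advancing time (a new reading comes with each control period).
- env.read_camera(name): name is "scene" or "top"; returns a dict with "pixels" (384x512x3 uint8, blue, green, red), "depth" (384x512 float32, mm along the optical axis (not along the pixel's ray), 0 where there is no reading), "mtx" (3x3 intrinsics, pixels), "R" (3x3) and "t" (3): a world point X has camera coordinates R X + t. Camera axes: x right, y down, z forward; pixel columns grow to the right and rows downward; lengths in mm; the calibration is good to about 2 mm. A picture is of the moment at which its call begins.
- env.job_done(): hands the job in, once; it reports no verdict.
The state is a dict: "t": time; "joints": joint angles; "qvel": joint speeds; "tau": joint torques, N m; "eef_pos": TCP position; "tcp_rot": TCP orientation; "ft_force": force on the tool from outside, world axes, zero at the start; "moment": the same for the moment, N m; "opening": opening from 0.0 (shut) to 1.0 (fully open).
Only numpy, scipy, OpenCV 4.12 (cv2) and the standard library are available. Lean on these libraries where they do the work, as an engineer would, in place of code of your own. Each camera call takes 0.05 s, during which the arm holds its last target.

TASK

Three look-alike swing-arm units stand in the sockets of the blue board, and one of them has a worn bearing. Feel for it by rocking the arms gently from side to side by their upright pins, never forcing a sound arm (about 7 N spoils it); the worn arm swings freely and must be rocked all the way to its stop and back the other way to its other stop. Then lift the worn unit out (its white post is the grip) and set it down, not dropped, flat inside the red tray, leaving the two sound units in their sockets and everything else on the bench alone.

Things in the scene. Friction and masses are not known exactly. Their poses are not given: they have to be found in the camera images.
- board: Blue inspection board, 150 (x) by 400 mm (y), fixed to the bench. Origin: centre of its underside; z up. Three sockets at x = 0, y = -120, 0, +120 mm in its frame, floor 5 mm and rim 9 mm above the bench. In each stands one swing-arm unit (0.75 to 1 kg), square to the board, with 1 mm of room all round, so it shifts 1 to 2 mm when pushed; it lifts straight out.
- socket_left (a point): Centre of the floor of the socket at the board's +y end, the point under the unit standing there. Each unit: aluminium base plate 100 (x) by 84 (y) by 10 mm; above its centre an upright white post, 40 mm diameter, from 28 to 70 mm above the socket floor: grip it there from above to lift the unit.
- socket_mid (a point): Centre of the floor of the middle socket. On each unit a steel arm, 16 mm wide, between 15 and 24 mm above the socket floor, turns about the post's axis and points to the board's -x (towards the robot), resting up to 0.14 rad to either side of that, different each time. Looks do not tell which of the three units is the worn one; it may be in any socket.
- socket_right (a point): Centre of the floor of the socket at the board's -y end. The two sound units: the arm is sprung, gives about 0.8 mm at its pin for each newton and comes back; its pin pressed 6 mm from rest against the spring (7.5 N) is forced and spoilt. More than about 7 N sideways on a pin can also tip a unit.
- pinspot_left (a point): Where the pin of the unit in the left socket would stand were its arm exactly straight, 42 mm above the bench. The real pin is black, upright, 14 mm in diameter, 85 mm from the post's axis, from 29 to 55 mm above the bench, and may stand up to 12 mm to either side (along the board's y) of this point. Rock it along the board's y.
- pinspot_mid (a point): The same for the middle socket. The worn unit's arm: swings with less than 0.5 N over about 24 mm at the pin (0.28 rad in all) between two stops and stays where it is left; it starts anywhere in the middle two thirds of that play, so a push to one side alone may meet a stop early.
- pinspot_right (a point): The same for the right socket (the board's -y end). All pinspots lie 42 mm above the bench, at x = -85 mm in the board's frame.
- reject_tray: Red open tray, fixed to the bench, outside 150 mm (x) by 134 mm (y), walls 5 mm thick, 16 mm high, floor 5 mm above the bench. Origin: centre of its underside. Inside 140 by 124 mm: a unit's base plate (100 by 84 mm) goes in along the tray's long side with its arm passing over the wall. It may stand to the left or right of the board.
- spares_tray: Grey open tray of the same size as the red one, fixed, with bearings in it. Not used. Stands on the other side of the board. Origin: centre of its underside.
- bottle: White plastic bottle with a blue cap, 68 mm diameter, 170 mm high, loose; leave it. Origin: centre of its underside.
- jar: Amber jar with a black lid, 56 mm diameter, 75 mm high, loose; leave it. Origin: centre of its underside.
- screwdriver: Screwdriver, 190 mm long, lying, loose; leave it. Origin: under its middle; x along it.
- wrench: Steel wrench, 160 mm long, lying on the robot's side of the board, loose; leave it. Origin: under its middle; x along it.
- bearing: Loose steel bearing ring, 44 mm outside, 22 mm inside, 12 mm high, on the robot's side of the board; leave it. Origin: centre of its underside.
Mind the look-alikes: they are no part of the job. There is more than one size of the reject_tray; the job needs the smallest.

How it is judged:
By the outcome, as a careful person would: the job done as asked, in the order asked, and still so for the second after the job is handed in, with the robot touching nothing.
It also fails if it takes over 64 s, if anything falls off the work surface, if the arm or the gripper's body presses on something with over 40 N, if the wrist force passes 120 N, or if a joint passes its speed limit or range.

## Working session

There is one attempt and no reset: what is moved stays moved. The work goes in short steps, Python scripts to look and compute and a shell command to move; the robot and the scene stay as the last step left them, time stands still between calls to the robot, and variables do not carry over. Pictures are saved under pics/ and viewed, and the job is handed in when it is done.

```bash
ls; mkdir -p pics; python3 - <<'E'
from cell import env
import cv2,numpy as np
print(env.state(), env.hold_point_z)
for n in ["scene","top"]:
    c=env.read_camera(n); cv2.imwrite(f"pics/{n}0.png",c["pixels"]); np.savez(f"/tmp/{n}0.npz",**c)
    print(n,c["mtx"],c["R"],c["t"])
E
```

```text
pics
{'t': 0.0, 'joints': array([ 1.07341945e+00,  4.91586786e-01,  1.55946904e+00, -3.47035535e-07,
        1.09166507e+00, -1.05613316e-01]), 'qvel': array([-0.00024667,  0.00040057,  0.00015794, -0.00137964,  0.00057036,
        0.00074617]), 'tau': array([-1.11886304e-03, -6.12631202e+01, -2.58179140e+01,  6.92363572e-02,
        4.82474989e-02, -4.02597516e-05]), 'eef_pos': array([238.49503632, 577.41681983, 192.53809225]), 'tcp_rot': array([-1.57191832e+00,  1.18630668e-04, -3.91763471e-01]), 'ft_force': array([-0.19127191,  0.17356759, -0.284176  ]), 'moment': array([-0.05427814,  0.02789673,  0.01296416]), 'opening': 1.0010643488993833} 18.8
scene [[457.20402645   0.         258.17330547]
 [  0.         457.20402645 194.41470019]
 [  0.           0.           1.        ]] [[ 0.8402666   0.54216719  0.00260254]
 [ 0.39532204 -0.6093825  -0.6872943 ]
 [-0.37104248  0.57853928 -0.72637441]] [-334.96466291 -214.35567016 1596.38421884]
top [[423.96918573   0.         252.34515088]
 [  0.         423.96918573 196.50023806]
 [  0.           0.           1.        ]] [[-0.01688255 -0.99968315 -0.01867015]
 [-0.99737297  0.01815321 -0.07012571]
 [ 0.07044242  0.0174372  -0.99736343]] [ -86.98538673  487.63486817 1259.75054628]
```

```bash
python3 - <<'E'
import cv2
for n in ["scene","top"]:
    a=cv2.imread(f"pics/{n}0.png"); cv2.imwrite(f"pics/{n}0b.png",cv2.resize(a,(800,600),interpolation=cv2.INTER_CUBIC))
E
```

```text
(no output)
```

View pics/top0b.png

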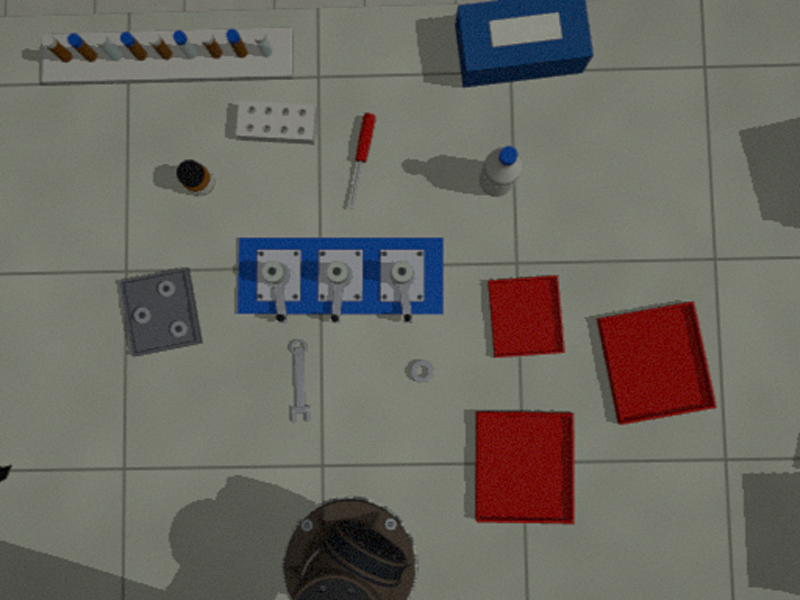

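View pics/scene0b.png

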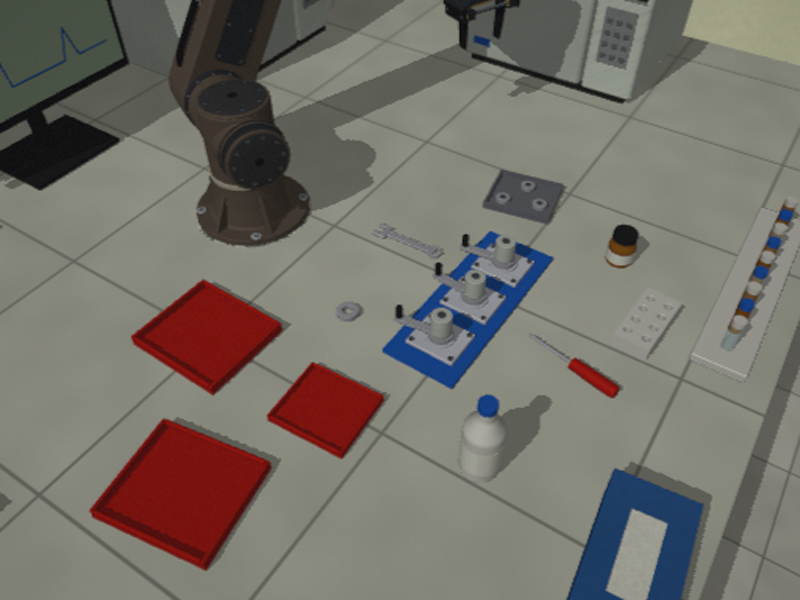

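Top view: the board spans (238,238)–(442,314), with the three pins at about (281,318), (335,318) and (407,318). The smallest red tray is at (526,316), to the right of the board. Next I'll enlarge these to measure them.

```bash
cat > h.py <<'E'
import numpy as np
def load(n): return np.load(f"/tmp/{n}.npz")
def p2w(c,u,v,z):
    R,t,K=c["R"],c["t"],c["mtx"]
    d=R.T@np.linalg.solve(K,np.array([u,v,1.])); o=-R.T@t
    return o+d*(z-o[2])/d[2]
def w2p(c,X):
    q=c["mtx"]@(c["R"]@np.array(X)+c["t"]); return q[:2]/q[2]
E
python3 - <<'E'
import cv2
a=cv2.imread("pics/top0.png")
b=a[145:215,145:290]; cv2.imwrite("pics/c1.png",cv2.resize(b,None,fx=5.5,fy=5.5,interpolation=cv2.INTER_CUBIC))
b=a[165:240,300:375]; cv2.imwrite("pics/c2.png",cv2.resize(b,None,fx=7,fy=7,interpolation=cv2.INTER_CUBIC))
a=cv2.imread("pics/scene0.png")
b=a[140:255,240:360]; cv2.imwrite("pics/c3.png",cv2.resize(b,None,fx=5,fy=5,interpolation=cv2.INTER_CUBIC))
E
```

```text
(no output)
```

View pics/c1.png

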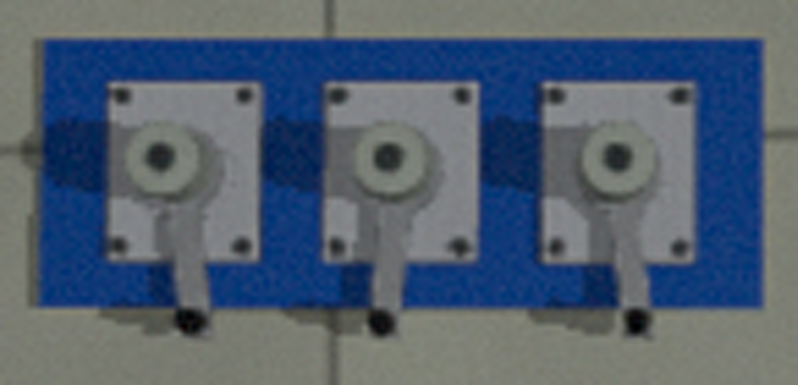

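View pics/c2.png

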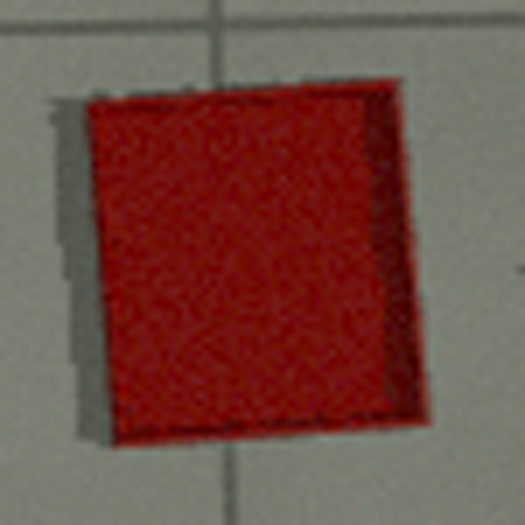

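View pics/c3.png

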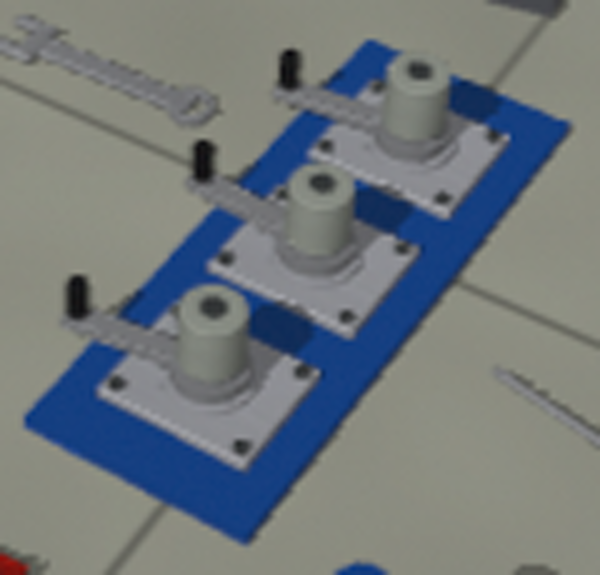

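```bash
python3 - <<'E'
from h import *
c=load("top0"); s=load("scene0")
f=lambda x,y,z,u0=145,v0=145,k=5.5: p2w(c,u0+(x+.5)/k-.5,v0+(y+.5)/k-.5,z)
print("board");B=np.array([f(*q,9) for q in [(42,40),(762,40),(762,306),(40,306)]]);print(B.round(1),B.mean(0))
print("post");print(np.array([f(*q,75) for q in [(160,157),(388,157),(617,157)]]).round(1))
print("pin");print(np.array([f(*q,55) for q in [(191,321),(381,321),(636,320)]]).round(1))
g=lambda x,y,z:p2w(s,240+(x+.5)/5-.5,140+(y+.5)/5-.5,z)
print("pin scene");print(np.array([g(*q,55) for q in [(290,54),(204,145),(78,280)]]).round(1))
print("post scene");print(np.array([g(*q,75) for q in [(420,70),(322,182),(212,306)]]).round(1))
T=np.array([f(*q,16,300,165,7) for q in [(88,102),(400,80),(430,424),(112,445)]]);print("tray",T.round(1),T.mean(0),np.degrees(np.arctan2(*(T[0]-T[3])[[1,0]])),np.degrees(np.arctan2(*(T[0]-T[1])[[0,1]])))
E
```

```text
board
[[ 629.2  209.     9. ]
 [ 621.1 -191.5    9. ]
 [ 473.6 -188.2    9. ]
 [ 480.8  210.1    9. ]] [551.15280369   9.85067019   9.        ]
post
[[ 553.8  129.8   75. ]
 [ 551.5    9.7   75. ]
 [ 549.1 -110.4   75. ]]
pin
[[ 468.3  117.7   55. ]
 [ 466.5   16.5   55. ]
 [ 464.6 -118.9   55. ]]
pin scene
[[ 469.8  120.3   55. ]
 [ 467.2   18.4   55. ]
 [ 464.5 -118.1   55. ]]
post scene
[[ 554.7  130.3   75. ]
 [ 551.9   10.5   75. ]
 [ 548.3 -109.8   75. ]]
tray [[ 535.2 -276.5   16. ]
 [ 542.1 -410.4   16. ]
 [ 394.5 -418.1   16. ]
 [ 387.9 -282.7   16. ]] [ 464.93505146 -346.92580915   16.        ] 2.4404535473330253 -2.9758415249390597
```

```bash
python3 -m inch '[0,0,0,0,-7.1,0,0.45, 0,0,0,0,-7.1,0,0.45, 0,0,0,0,-7.1,0,0.45, 0.022,0,-0.044,0,0,0,0.45, 0.022,0,-0.044,0,0,0,0.45, 0.022,0,-0.044,0,0,0,0.45, 0.022,0,-0.044,0,0,0,0.45, 0.022,0,-0.044,0,0,0,0.45, 0.022,0,-0.044,0,0,0,0.45, 0.022,0,-0.044,0,0,0,0.45]'
```

```text
t: 1.1
eef_pos: [386.8, 264.8, 193.1]
tcp_rot: [-1.571, -0.0, -0.02]
ft_force: [0.9, 1.3, 0.8]
opening: 0.283
```

```bash
python3 -m inch '[0.0214,0,-0.0361,0,0,0,0.45, 0.0214,0,-0.0361,0,0,0,0.45, 0.0214,0.01,-0.0361,0,0,0,0.45, 0.0214,0.02,-0.0361,0,0,0,0.45, 0,0.04,0,0,0,0,0.45, 0,0.04,0,0,0,0,0.45, 0,0.013,0,0,0,0,0.45, 0,0,0,0,0,0,0.45, 0,0,0,0,0,0,0.45]'
python3 - <<'E'
from cell import env
import cv2,numpy as np
print(env.state()["ft_force"],env.state()["eef_pos"])
for n in ["scene","top"]:
    c=env.read_camera(n); np.savez(f"/tmp/{n}1.npz",**c)
    a=c["pixels"]
    b=a[140:260,240:370] if n=="scene" else a[130:260,130:290]
    cv2.imwrite(f"pics/{n}1.png",cv2.resize(b,None,fx=4.5,fy=4.5,interpolation=cv2.INTER_CUBIC))
E
```

```text
t: 2.0
eef_pos: [469.3, 120.6, 70.4]
tcp_rot: [-1.571, 0.0, -0.02]
ft_force: [0.6, -0.3, -0.1]
opening: 0.276
[ 0.57654639 -0.27235941 -0.11256482] [469.29698707 120.63000122  70.41647138]
```

View pics/scene1.png

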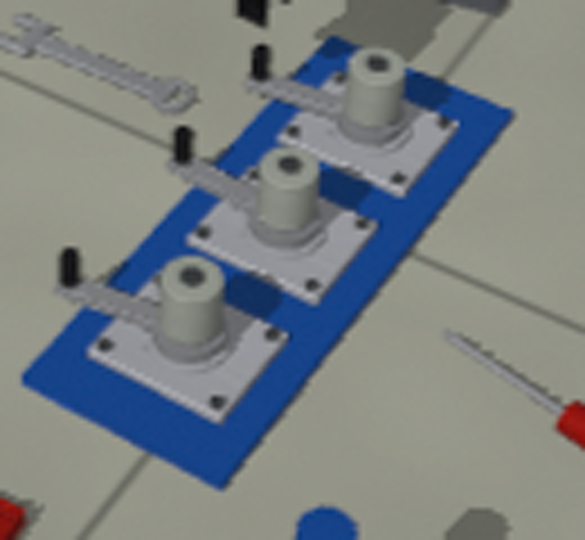

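```bash
python3 - <<'E'
from h import *
import cv2
s=load("scene1"); a=s["pixels"]
o=np.array([469.3,120.6,70.4]); y=np.array([.02,1,0])
b=a[90:200,240:350]; k=5
b=cv2.resize(b,None,fx=k,fy=k,interpolation=cv2.INTER_CUBIC)
for d in (-13,13,0):
    p=w2p(s,o+d*y); q=((p-[240,90])*k).astype(int); print(q); cv2.circle(b,tuple(map(int,q)),3,(0,0,255),-1)
cv2.imwrite("pics/s1b.png",b)
t=load("top1")["pixels"][60:220,100:300]; cv2.imwrite("pics/t1b.png",cv2.resize(t,None,fx=4,fy=3.7,interpolation=cv2.INTER_CUBIC))
E
```

```text
[278 294]
[299 271]
[289 282]
```

View pics/s1b.png

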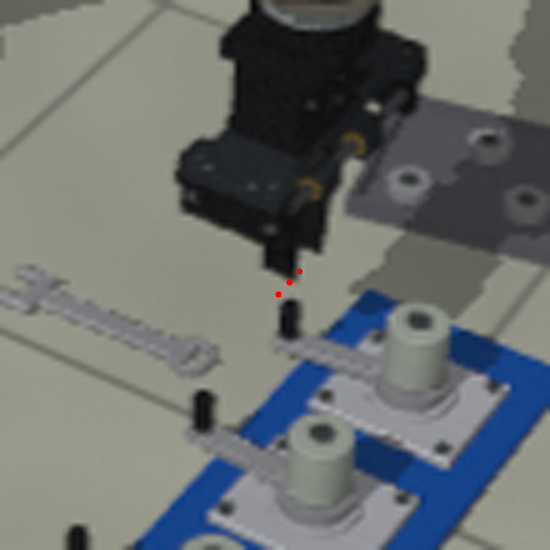

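View pics/t1b.png

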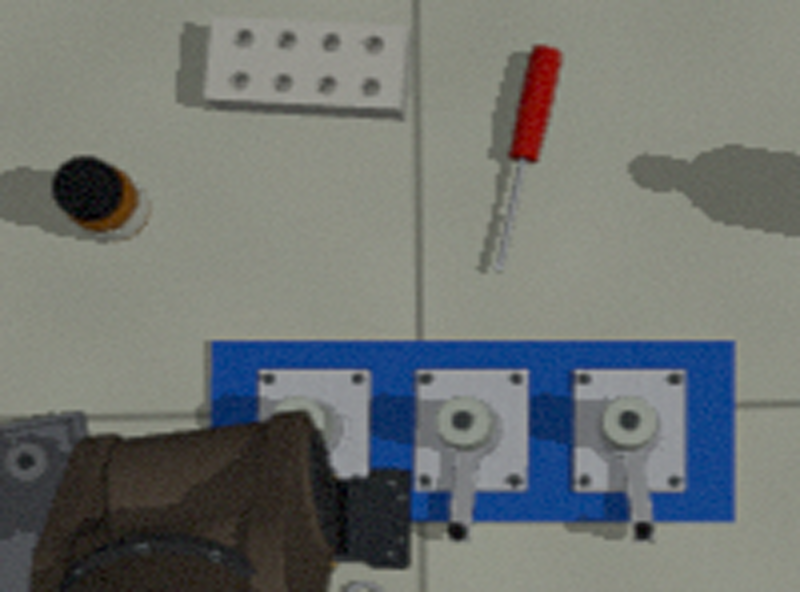

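```bash
python3 - <<'E'
from h import *
s=load("scene1"); d=s["depth"]; R,t,K=s["R"],s["t"],s["mtx"]
def P(u,v): return (R.T@(np.linalg.solve(K,np.array([u,v,1.]))*d[v,u]-t)).round(1)
for x,y in [(270,255),(285,265),(283,270),(290,272),(295,275),(315,240),(315,247),(290,305),(290,312),(290,320)]:
    u,v=240+x//5,90+y//5; print((x,y),P(u,v))
from cell import env
print(env.state()["joints"],env.state()["eef_pos"])
E
```

```text
(270, 255) [464.3 100.9 104.8]
(285, 265) [473.8 103.7  99.1]
(283, 270) [472.  100.9  96.3]
(290, 272) [477.3 104.1  96.5]
(295, 275) [480.1 106.   92.4]
(315, 240) [478.3 133.4 100.5]
(315, 247) [479.9 130.8  99. ]
(290, 305) [471.6 119.9  53.6]
(290, 312) [473.5 116.7  52.7]
(290, 320) [473.7 117.4  43.8]
[ 1.15279927e-01  4.73310385e-01  2.02387693e+00  1.24407885e-04
  6.42617144e-01 -1.43584131e+00] [469.67774679 120.7478926   71.15607937]
```

```bash
cat > tip.py <<'E'
from h import *
from cell import env
import cv2,sys
c=env.read_camera("scene"); np.savez("/tmp/sc.npz",**c)
st=env.state(); print(st["t"],st["eef_pos"],st["ft_force"],st["opening"])
n,k=sys.argv[1],5
u0,v0,w,h=map(int,sys.argv[2:6])
cv2.imwrite(f"pics/{n}.png",cv2.resize(c["pixels"][v0:v0+h,u0:u0+w],None,fx=k,fy=k,interpolation=cv2.INTER_CUBIC))
E
python3 tip.py s2 240 90 120 110
```

```text
2.15 [469.68917003 120.75545757  71.22720784] [ 0.31540134 -0.02980342  0.81186571] 0.2760353428928186
```

View pics/s2.png

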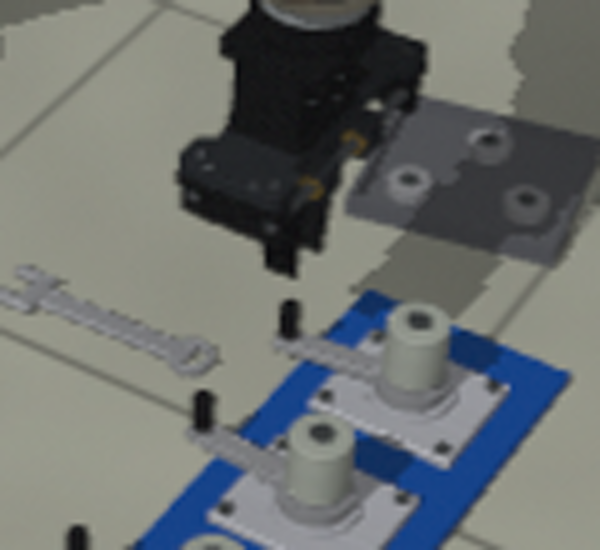

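```bash
python3 - <<'E'
from h import *
import cv2
for n,o,yaw in [("scene0",[238.5,577.4,192.5],-.3918),("sc",[469.7,120.8,71.2],-.02)]:
    s=load(n); d=s["depth"]; R,t,K=s["R"],s["t"],s["mtx"]
    v,u=np.mgrid[:384,:512]; ray=np.stack([(u-K[0,2])/K[0,0],(v-K[1,2])/K[1,1],np.ones_like(d)],-1)
    W=(ray*d[...,None]-t)@R - np.array(o)
    a=np.array([np.cos(yaw),np.sin(yaw)]); b=np.array([-a[1],a[0]])
    X,Y,Z=W[...,:2]@a,W[...,:2]@b,W[...,2]
    m=(abs(X)<30)&(abs(Y)<75)&(Z>-14)&(Z<60)&(d>0)
    print(n,m.sum()); i=np.argsort(Z[m])[:400:12]
    print(np.c_[X[m],Y[m],Z[m]][i].round(0).tolist())
    print(w2p(s,o))
s=load("scene0")["pixels"][0:60,270:390]; cv2.imwrite("pics/s0t.png",cv2.resize(s,None,fx=6,fy=6,interpolation=cv2.INTER_CUBIC))
E
```

```text
scene0 105
[[0.0, -45.0, 18.0], [14.0, -52.0, 25.0], [-7.0, -50.0, 31.0], [7.0, 51.0, 36.0], [9.0, 49.0, 41.0], [8.0, -54.0, 46.0], [-3.0, -59.0, 51.0], [1.0, 45.0, 54.0], [4.0, -47.0, 58.0]]
[306.25103733  32.11178898]
sc 91
[[7.0, -3.0, -13.0], [-5.0, -19.0, 25.0], [-5.0, -20.0, 29.0], [7.0, 14.0, 36.0], [16.0, -26.0, 40.0], [-0.0, 13.0, 45.0], [13.0, -16.0, 51.0], [11.0, 16.0, 56.0]]
[297.97662912 146.41057331]
```

View pics/s0t.png

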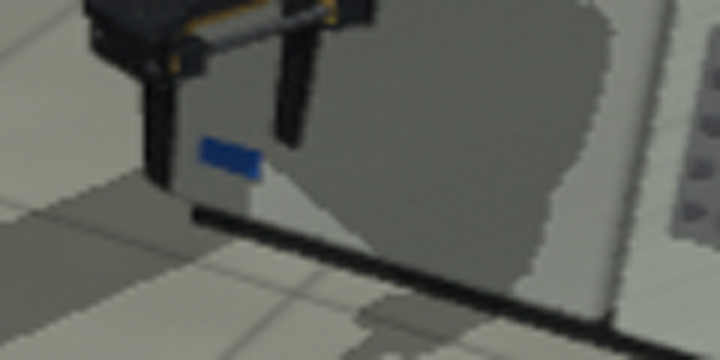

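```bash
python3 - <<'E'
from h import *
s=load("sc"); d=s["depth"]; R,t,K=s["R"],s["t"],s["mtx"]
o=np.array([469.7,120.8,71.2])
for x in (182,200,225,250,280):
  for y in range(165,285,10):
    u,v=240+x//5,90+y//5; w=R.T@(np.linalg.solve(K,np.array([u,v,1.]))*d[v,u]-t)-o; print((x,y),w.round(0).tolist(),end=' ')
  print()
E
```

```text
(182, 165) [-32.0, -89.0, 136.0] (182, 175) [-32.0, -88.0, 129.0] (182, 185) [-154.0, 125.0, -72.0] (182, 195) [-35.0, -82.0, 108.0] (182, 205) [-36.0, -80.0, 100.0] (182, 215) [-137.0, 96.0, -72.0] (182, 225) [-129.0, 83.0, -68.0] (182, 235) [-123.0, 73.0, -67.0] (182, 245) [-119.0, 66.0, -69.0] (182, 255) [-115.0, 59.0, -72.0] (182, 265) [-109.0, 51.0, -72.0] (182, 275) [-103.0, 41.0, -71.0] 
(200, 165) [-18.0, -91.0, 144.0] (200, 175) [-18.0, -89.0, 135.0] (200, 185) [-20.0, -86.0, 125.0] (200, 195) [-20.0, -85.0, 118.0] (200, 205) [-22.0, -81.0, 106.0] (200, 215) [-20.0, -84.0, 102.0] (200, 225) [-121.0, 97.0, -74.0] (200, 235) [-114.0, 85.0, -71.0] (200, 245) [-110.0, 78.0, -74.0] (200, 255) [-104.0, 68.0, -73.0] (200, 265) [-99.0, 61.0, -75.0] (200, 275) [-91.0, 47.0, -70.0] 
(225, 165) [-6.0, -83.0, 144.0] (225, 175) [-1.0, -91.0, 144.0] (225, 185) [-2.0, -90.0, 136.0] (225, 195) [-1.0, -90.0, 128.0] (225, 205) [-4.0, -84.0, 116.0] (225, 215) [-6.0, -80.0, 105.0] (225, 225) [-6.0, -80.0, 98.0] (225, 235) [-99.0, 94.0, -72.0] (225, 245) [-92.0, 83.0, -69.0] (225, 255) [-87.0, 73.0, -68.0] (225, 265) [-84.0, 69.0, -73.0] (225, 275) [-77.0, 56.0, -70.0] 
(250, 165) [5.0, -73.0, 142.0] (250, 175) [8.0, -79.0, 140.0] (250, 185) [13.0, -87.0, 140.0] (250, 195) [16.0, -93.0, 138.0] (250, 205) [15.0, -89.0, 127.0] (250, 215) [12.0, -82.0, 115.0] (250, 225) [13.0, -83.0, 108.0] (250, 235) [14.0, -86.0, 104.0] (250, 245) [-77.0, 91.0, -68.0] (250, 255) [-76.0, 88.0, -74.0] (250, 265) [-69.0, 77.0, -73.0] (250, 275) [-63.0, 67.0, -71.0] 
(280, 165) [19.0, -64.0, 141.0] (280, 175) [23.0, -71.0, 141.0] (280, 185) [27.0, -78.0, 140.0] (280, 195) [32.0, -88.0, 142.0] (280, 205) [33.0, -87.0, 134.0] (280, 215) [34.0, -89.0, 129.0] (280, 225) [31.0, -83.0, 116.0] (280, 235) [32.0, -83.0, 109.0] (280, 245) [33.0, -83.0, 102.0] (280, 255) [3.0, -22.0, 39.0] (280, 265) [2.0, -19.0, 28.0] (280, 275) [-46.0, 77.0, -70.0]
```

The gripper stands over the left pin (290,310), but its visible tips at (285,272) measure about 20 mm above the reported TCP. The gripper body is off by the same amount. I'll go down carefully and look again.

```bash
python3 -m inch '[0,0.018,-0.001,0,0,0,0.45, 0,0.017,0,0,0,0,0.45, 0,0,0,0,0,0,0.45, 0,0,0,0,0,0,0.45]'; python3 tip.py s3 240 90 120 110
```

```text
t: 2.55
eef_pos: [469.4, 119.7, 35.9]
tcp_rot: [-1.571, -0.001, -0.02]
ft_force: [0.2, 0.0, 0.3]
opening: 0.275
2.6 [469.56689271 119.67599633  36.09345205] [ 0.85807545 -0.05722249  0.25867197] 0.27702836390390556
```

View pics/s3.png

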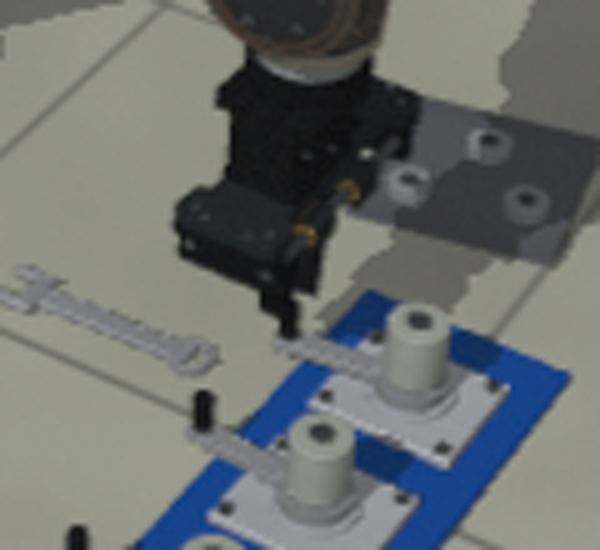

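The tip ends at about (278,312), level with the pin top, so the real tip is about 20 mm above the reported TCP. Lowering another 17 mm with the force checked.

```bash
python3 -m inch '[0,0.005,0,0,0,0,0.45, 0,0.005,0,0,0,0,0.45, 0,0,0,0,0,0,0.45]';python3 -m inch '[0,0.004,0,0,0,0,0.45, 0,0.003,0,0,0,0,0.45, 0,0,0,0,0,0,0.45]'; python3 tip.py s4 240 90 120 110
```

```text
t: 2.9
eef_pos: [468.9, 119.5, 24.8]
tcp_rot: [-1.571, 0.0, -0.02]
ft_force: [0.1, -0.1, 0.6]
opening: 0.274
t: 3.2
eef_pos: [468.9, 119.5, 17.7]
tcp_rot: [-1.571, 0.001, -0.02]
ft_force: [0.5, -0.1, -1.5]
opening: 0.277
3.25 [469.02292597 119.54276469  17.90359017] [-0.62900638  0.18916705 -0.0482793 ] 0.2713140095810077
```

View pics/s4.png

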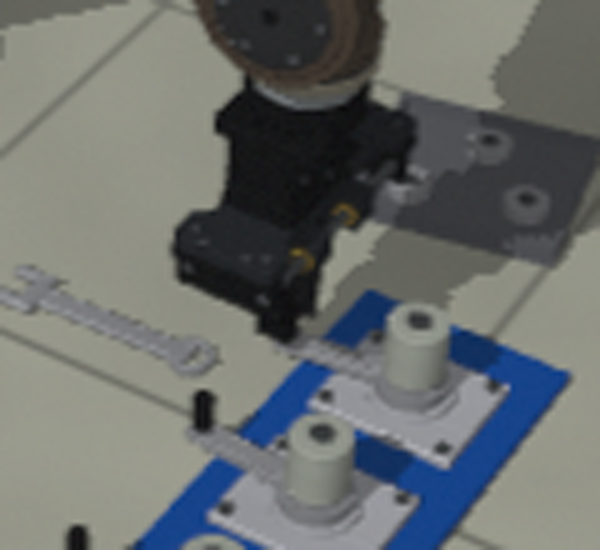

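The fingers now straddle the pin (tip at 280,330). Rocking toward +y in small steps.

```bash
python3 -m inch '[0,0,0.002,0,0,0,0.45, 0,0,0.002,0,0,0,0.45, 0,0,0,0,0,0,0.45]'; for i in 1; do python3 -m inch '[0,0,0.001,0,0,0,0.45, 0,0,0.000,0,0,0,0.45]'; done; python3 -m inch '[0,0,0.001,0,0,0,0.45, 0,0,0.000,0,0,0,0.45]'
```

```text
t: 3.55
eef_pos: [469.2, 123.8, 18.2]
tcp_rot: [-1.571, -0.0, -0.02]
ft_force: [-0.1, 0.2, 0.7]
opening: 0.275
t: 3.75
eef_pos: [469.2, 124.7, 18.2]
tcp_rot: [-1.571, -0.0, -0.02]
ft_force: [-0.1, -0.7, 0.4]
opening: 0.274
t: 3.95
eef_pos: [469.3, 125.6, 18.1]
tcp_rot: [-1.571, -0.0, -0.02]
ft_force: [0.2, -0.5, -0.1]
opening: 0.275
```

```bash
python3 -m inch '[0,0,0.001,0,0,0,0.45, 0,0,0.000,0,0,0,0.45]';  python3 -m inch '[0,0,0.001,0,0,0,0.45, 0,0,0.000,0,0,0,0.45]'; python3 -m inch '[0,0,0.001,0,0,0,0.45, 0,0,0.000,0,0,0,0.45]'
```

```text
t: 4.15
eef_pos: [469.3, 126.6, 18.1]
tcp_rot: [-1.571, -0.0, -0.02]
ft_force: [-0.4, -0.0, 0.6]
opening: 0.277
t: 4.35
eef_pos: [469.3, 127.7, 18.1]
tcp_rot: [-1.571, -0.0, -0.02]
ft_force: [0.1, 1.3, -0.0]
opening: 0.273
t: 4.55
eef_pos: [469.1, 128.6, 18.1]
tcp_rot: [-1.571, 0.0, -0.02]
ft_force: [-0.6, -0.8, 1.0]
opening: 0.276
```

```bash
python3 tip.py s5 265 120 80 60; python3 -m inch '[0,0,0,0,0,0,0.45]'
```

```text
4.6 [469.19030785 128.55261508  18.12494247] [-0.0637428  -0.88236587  1.25289821] 0.27417400373272416
t: 4.7
eef_pos: [469.2, 128.5, 18.1]
tcp_rot: [-1.571, 0.0, -0.02]
ft_force: [-1.1, -0.6, 0.8]
opening: 0.274
```

View pics/s5.png

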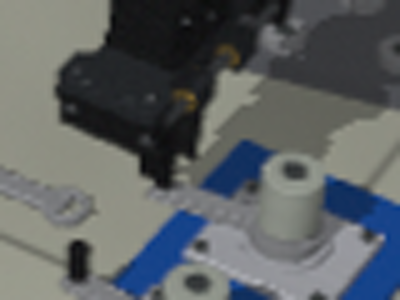

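```bash
python3 -m inch '[0,0,0.001,0,0,0,0.45, 0,0,0.000,0,0,0,0.45]';  python3 -m inch '[0,0,0.0005,0,0,0,0.45, 0,0,0.000,0,0,0,0.45]'; python3 -m inch '[0,0,0.0005,0,0,0,0.45, 0,0,0.000,0,0,0,0.45]'; python3 -m inch '[0,0,0,0,0,0,0.45]'
```

```text
t: 4.9
eef_pos: [469.1, 129.5, 18.1]
tcp_rot: [-1.571, 0.0, -0.02]
ft_force: [-2.1, -2.7, 0.5]
opening: 0.277
t: 5.1
eef_pos: [469.1, 130.0, 18.1]
tcp_rot: [-1.571, 0.0, -0.02]
ft_force: [-2.1, -2.7, 0.5]
opening: 0.276
t: 5.3
eef_pos: [469.3, 130.6, 18.1]
tcp_rot: [-1.571, 0.0, -0.02]
ft_force: [-2.7, -3.2, 0.8]
opening: 0.274
t: 5.4
eef_pos: [469.3, 130.6, 18.1]
tcp_rot: [-1.571, 0.0, -0.02]
ft_force: [-2.5, -3.0, 1.2]
opening: 0.275
```

```bash
python3 -m inch '[0,0,-0.003,0,0,0,0.45, 0,0,-0.005,0,0,0,0.45, 0,0,-0.004,0,0,0,0.45, 0,0,0,0,0,0,0.45]';  python3 -m inch '[0,0,-0.001,0,0,0,0.45, 0,0,0.000,0,0,0,0.45]'; python3 -m inch '[0,0,-0.001,0,0,0,0.45, 0,0,0.000,0,0,0,0.45]'; python3 -m inch '[0,0,-0.001,0,0,0,0.45, 0,0,0,0,0,0,0.45]'
```

```text
t: 5.8
eef_pos: [469.3, 118.1, 18.2]
tcp_rot: [-1.571, -0.0, -0.021]
ft_force: [0.4, -0.5, -0.2]
opening: 0.273
t: 6.0
eef_pos: [469.1, 117.5, 18.2]
tcp_rot: [-1.571, -0.0, -0.02]
ft_force: [-0.4, 0.1, -0.5]
opening: 0.279
t: 6.2
eef_pos: [469.1, 116.6, 18.1]
tcp_rot: [-1.571, -0.0, -0.02]
ft_force: [0.3, 0.2, -0.0]
opening: 0.273
t: 6.4
eef_pos: [469.0, 115.6, 18.1]
tcp_rot: [-1.571, -0.0, -0.02]
ft_force: [-0.7, 1.1, -0.6]
opening: 0.274
```

```bash
python3 -m inch '[0,0,-0.001,0,0,0,0.45, 0,0,0.000,0,0,0,0.45]';  python3 -m inch '[0,0,-0.0005,0,0,0,0.45, 0,0,0.000,0,0,0,0.45]'; python3 -m inch '[0,0,-0.0005,0,0,0,0.45, 0,0,0.000,0,0,0,0.45]'; python3 tip.py s6 265 120 80 60; 
```

```text
t: 6.6
eef_pos: [469.1, 114.6, 18.1]
tcp_rot: [-1.571, -0.0, -0.02]
ft_force: [0.3, 1.9, -0.1]
opening: 0.273
t: 6.8
eef_pos: [469.1, 114.1, 18.2]
tcp_rot: [-1.571, -0.0, -0.02]
ft_force: [-0.3, 2.1, -0.4]
opening: 0.279
t: 7.0
eef_pos: [469.0, 113.6, 18.1]
tcp_rot: [-1.571, -0.0, -0.02]
ft_force: [0.5, 1.6, -0.0]
opening: 0.276
7.05 [469.08943555 113.56111196  18.16701944] [1.17929052 1.8738426  0.30641641] 0.27451487639108296
```

```bash
python3 -m inch '[0,0,-0.0005,0,0,0,0.45, 0,0,0.000,0,0,0,0.45]';  python3 -m inch '[0,0,-0.0005,0,0,0,0.45, 0,0,0.000,0,0,0,0.45]'
```

```text
t: 7.25
eef_pos: [469.0, 113.0, 18.1]
tcp_rot: [-1.571, -0.0, -0.02]
ft_force: [1.1, 0.9, -0.9]
opening: 0.276
t: 7.45
eef_pos: [469.0, 112.5, 18.1]
tcp_rot: [-1.571, -0.0, -0.02]
ft_force: [0.5, 1.9, -0.5]
opening: 0.275
```

```bash
python3 -m inch '[0,0,-0.0005,0,0,0,0.45, 0,0,0.000,0,0,0,0.45]';  python3 -m inch '[0,0,-0.0005,0,0,0,0.45, 0,0,0.000,0,0,0,0.45]'; python3 -m inch '[0,0,0.000,0,0,0,0.45]'; python3 tip.py s7 265 120 80 60;
```

```text
t: 7.65
eef_pos: [469.0, 112.0, 18.1]
tcp_rot: [-1.571, -0.0, -0.02]
ft_force: [0.4, 1.7, -0.9]
opening: 0.276
t: 7.85
eef_pos: [469.0, 111.6, 18.1]
tcp_rot: [-1.571, -0.0, -0.02]
ft_force: [1.5, 2.7, -0.7]
opening: 0.279
t: 7.95
eef_pos: [469.0, 111.6, 18.1]
tcp_rot: [-1.571, -0.0, -0.02]
ft_force: [0.9, 2.8, -0.7]
opening: 0.275
8.0 [468.99903206 111.58736327  18.13492829] [ 1.97091759  2.48987316 -1.36136512] 0.27506726460827935
```

View pics/s7.png

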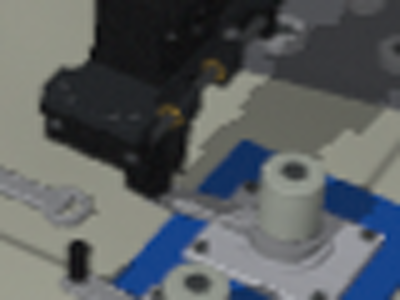

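Left arm: about 3 N against the push on both sides within 7 mm of total pin travel. It's sprung, so sound. Next is the middle one.

```bash
python3 -m inch '[0,0,0.005,0,0,0,0.45, 0,0,0.005,0,0,0,0.45, 0,-0.026,0,0,0,0,0.45, 0,0,-0.035,0,0,0,0.45, 0,0,-0.035,0,0,0,0.45, 0,0,-0.033,0,0,0,0.45, 0,0,0,0,0,0,0.45, 0,0,0,0,0,0,0.45]'; python3 tip.py s8 250 120 100 80
```

```text
t: 8.8
eef_pos: [467.0, 18.4, 44.1]
tcp_rot: [-1.571, 0.0, -0.022]
ft_force: [-0.3, -0.0, 0.3]
opening: 0.276
8.85 [466.98251088  19.02183488  44.1035842 ] [-0.04375276 -0.20250548 -0.15697104] 0.2736201720235489
```

View pics/s8.png

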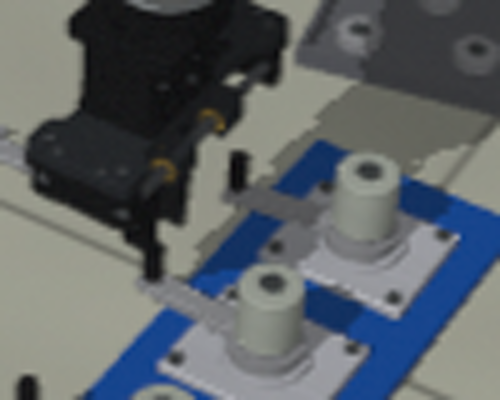

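The left pin stands at (238,170), back at rest. The middle pin is at (152,262), under the tips. Lowering.

```bash
python3 -m inch '[0,0.008,0,0,0,0,0.45, 0,0.008,0,0,0,0,0.45, 0,0,0,0,0,0,0.45]'; python3 -m inch '[0,0.005,0,0,0,0,0.45, 0,0.005,0,0,0,0,0.45, 0,0,0.003,0,0,0,0.45, 0,0,0,0,0,0,0.45]'; python3 -m inch '[0,0,0.001,0,0,0,0.45,0,0,0.001,0,0,0,0.45, 0,0,0,0,0,0,0.45]';  python3 -m inch '[0,0,0.001,0,0,0,0.45, 0,0,0,0,0,0,0.45]'
```

```text
t: 9.15
eef_pos: [466.5, 19.3, 26.9]
tcp_rot: [-1.571, 0.002, -0.019]
ft_force: [-0.8, 0.8, -0.7]
opening: 0.276
t: 9.55
eef_pos: [467.1, 21.9, 18.0]
tcp_rot: [-1.571, 0.0, -0.02]
ft_force: [0.5, 0.5, -0.7]
opening: 0.275
t: 9.85
eef_pos: [467.3, 23.7, 18.3]
tcp_rot: [-1.571, -0.0, -0.02]
ft_force: [0.1, -0.1, -0.6]
opening: 0.276
t: 10.05
eef_pos: [467.2, 24.6, 18.2]
tcp_rot: [-1.571, -0.0, -0.02]
ft_force: [1.0, -0.7, 0.1]
opening: 0.277
```

```bash
python3 -m inch '[0,0,0.001,0,0,0,0.45, 0,0,0,0,0,0,0.45]'; python3 -m inch '[0,0,0.001,0,0,0,0.45, 0,0,0,0,0,0,0.45]';python3 tip.py s9 250 120 100 80
```

```text
t: 10.25
eef_pos: [467.2, 25.7, 18.1]
tcp_rot: [-1.571, -0.0, -0.02]
ft_force: [-0.5, -0.7, -0.6]
opening: 0.274
t: 10.45
eef_pos: [467.3, 26.7, 18.1]
tcp_rot: [-1.571, -0.0, -0.02]
ft_force: [0.9, 0.6, 0.7]
opening: 0.272
10.5 [467.26224653  26.64190973  18.12899736] [-0.0870416   0.66879021 -0.39677157] 0.27480681161195103
```

View pics/s9.png

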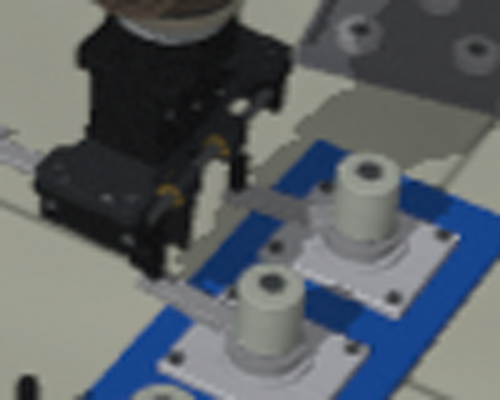

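```bash
python3 -m inch '[0,0,0.001,0,0,0,0.45, 0,0,0,0,0,0,0.45]'; python3 -m inch '[0,0,0.001,0,0,0,0.45, 0,0,0,0,0,0,0.45]'; python3 -m inch '[0,0,0.0005,0,0,0,0.45, 0,0,0,0,0,0,0.45]'
```

```text
t: 10.7
eef_pos: [467.3, 27.7, 18.1]
tcp_rot: [-1.571, -0.0, -0.02]
ft_force: [-0.4, 0.5, 0.1]
opening: 0.273
t: 10.9
eef_pos: [467.3, 28.7, 18.1]
tcp_rot: [-1.571, -0.0, -0.02]
ft_force: [0.2, -0.3, -0.3]
opening: 0.278
t: 11.1
eef_pos: [467.3, 29.1, 18.1]
tcp_rot: [-1.571, -0.0, -0.02]
ft_force: [0.7, -0.5, 0.3]
opening: 0.276
```

```bash
python3 -m inch '[0,0,0.001,0,0,0,0.45, 0,0,0,0,0,0,0.45]'; python3 -m inch '[0,0,0.001,0,0,0,0.45, 0,0,0,0,0,0,0.45]'; python3 tip.py s10 250 120 100 80
```

```text
t: 11.3
eef_pos: [467.4, 30.1, 18.2]
tcp_rot: [-1.571, -0.0, -0.02]
ft_force: [0.7, -1.2, 0.0]
opening: 0.279
t: 11.5
eef_pos: [467.4, 31.1, 18.1]
tcp_rot: [-1.571, -0.0, -0.02]
ft_force: [0.5, -2.9, 0.8]
opening: 0.276
11.55 [467.38440833  31.05755852  18.1365012 ] [-0.22203619 -1.17318285 -0.61843966] 0.2747141896090581
```

View pics/s10.png

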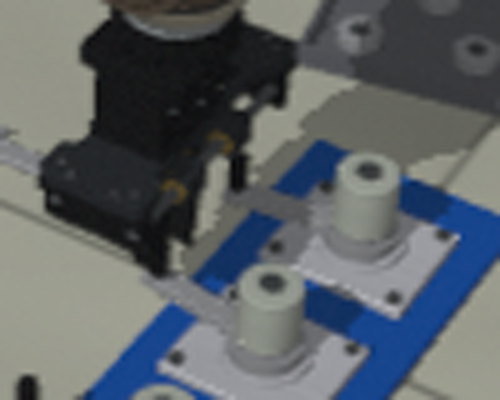

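```bash
python3 -m inch '[0,0,0.0007,0,0,0,0.45, 0,0,0,0,0,0,0.45]'; python3 -m inch '[0,0,0.0007,0,0,0,0.45, 0,0,0,0,0,0,0.45]'
```

```text
t: 11.75
eef_pos: [467.4, 31.8, 18.1]
tcp_rot: [-1.571, -0.0, -0.02]
ft_force: [0.6, -1.4, -0.5]
opening: 0.274
t: 11.95
eef_pos: [467.4, 32.4, 18.1]
tcp_rot: [-1.571, -0.0, -0.02]
ft_force: [0.5, -2.9, -0.0]
opening: 0.274
```

```bash
python3 -m inch '[0,0,0.0007,0,0,0,0.45, 0,0,0,0,0,0,0.45]'; python3 -m inch '[0,0,0.0005,0,0,0,0.45, 0,0,0,0,0,0,0.45]'
```

```text
t: 12.15
eef_pos: [467.4, 33.1, 18.1]
tcp_rot: [-1.571, -0.0, -0.02]
ft_force: [0.5, -5.1, -0.4]
opening: 0.274
t: 12.35
eef_pos: [467.4, 33.5, 18.1]
tcp_rot: [-1.571, -0.0, -0.02]
ft_force: [0.5, -7.1, -0.4]
opening: 0.276
```

Hard stop on the +y side: almost no force, then stiff (about 2 N in 0.5 mm). This is the free arm. Sweeping to the other stop.

```bash
python3 -m inch '[0,0,-0.005,0,0,0,0.45, 0,0,-0.005,0,0,0,0.45, 0,0,-0.002,0,0,0,0.45, 0,0,-0.002,0,0,0,0.45, 0,0,-0.002,0,0,0,0.45,0,0,-0.002,0,0,0,0.45]'; python3 -m inch '[0,0,-0.002,0,0,0,0.45, 0,0,-0.002,0,0,0,0.45, 0,0,-0.002,0,0,0,0.45,0,0,-0.002,0,0,0,0.45]'; python3 -m inch '[0,0,-0.002,0,0,0,0.45, 0,0,-0.002,0,0,0,0.45,0,0,-0.002,0,0,0,0.45, 0,0,0,0,0,0,0.45]'; python3 tip.py s11 250 120 100 80
```

```text
t: 12.95
eef_pos: [467.0, 15.6, 18.1]
tcp_rot: [-1.571, -0.0, -0.02]
ft_force: [-0.4, -0.0, 0.2]
opening: 0.273
t: 13.35
eef_pos: [466.9, 7.5, 18.1]
tcp_rot: [-1.571, -0.0, -0.02]
ft_force: [0.6, -0.1, -0.2]
opening: 0.275
t: 13.75
eef_pos: [466.8, 1.5, 18.1]
tcp_rot: [-1.571, -0.0, -0.02]
ft_force: [0.7, -0.1, 0.1]
opening: 0.274
13.8 [466.77498388   1.56874091  18.12299815] [ 0.38470505 -0.56334519  0.40623759] 0.2764013478275719
```

View pics/s11.png

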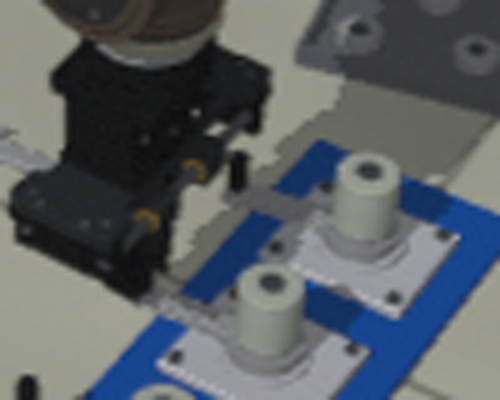

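```bash
python3 -m inch '[0,0,-0.001,0,0,0,0.45, 0,0,-0.001,0,0,0,0.45, 0,0,-0.001,0,0,0,0.45, 0,0,0,0,0,0,0.45]'; python3 -m inch '[0,0,-0.001,0,0,0,0.45, 0,0,-0.001,0,0,0,0.45, 0,0,0,0,0,0,0.45]'; python3 -m inch '[0,0,-0.001,0,0,0,0.45, 0,0,0,0,0,0,0.45]';python3 -m inch '[0,0,-0.001,0,0,0,0.45, 0,0,0,0,0,0,0.45]'
```

```text
t: 14.2
eef_pos: [466.7, -1.4, 18.1]
tcp_rot: [-1.571, -0.0, -0.02]
ft_force: [0.3, -1.1, -0.4]
opening: 0.278
t: 14.5
eef_pos: [466.7, -3.4, 18.1]
tcp_rot: [-1.571, -0.0, -0.02]
ft_force: [-0.1, -0.4, 0.6]
opening: 0.279
t: 14.7
eef_pos: [466.6, -4.4, 18.1]
tcp_rot: [-1.571, -0.0, -0.02]
ft_force: [-0.2, 0.5, -0.1]
opening: 0.277
t: 14.9
eef_pos: [466.6, -5.3, 18.1]
tcp_rot: [-1.571, -0.0, -0.02]
ft_force: [0.7, 2.8, -0.9]
opening: 0.275
```

```bash
python3 -m inch '[0,0,-0.0007,0,0,0,0.45, 0,0,0,0,0,0,0.45]';python3 -m inch '[0,0,-0.0007,0,0,0,0.45, 0,0,0,0,0,0,0.45]'; python3 tip.py s12 250 120 100 80
```

```text
t: 15.1
eef_pos: [466.6, -6.0, 18.1]
tcp_rot: [-1.571, -0.0, -0.02]
ft_force: [-0.2, 2.1, -0.1]
opening: 0.278
t: 15.3
eef_pos: [466.6, -6.7, 18.1]
tcp_rot: [-1.571, -0.0, -0.02]
ft_force: [0.8, 1.4, 0.1]
opening: 0.275
15.35 [466.60506792  -6.73466152  18.1185704 ] [ 0.78076551  2.00215033 -1.27587504] 0.2738399697585566
```

View pics/s12.png

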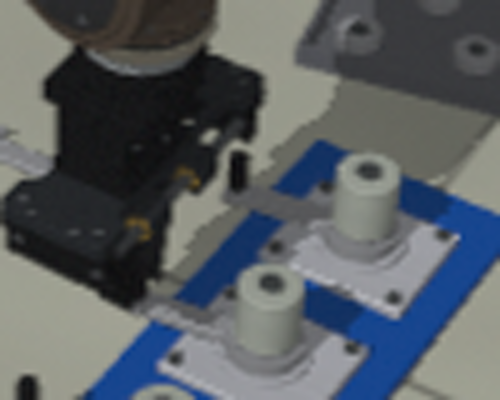

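Base slack is now being taken up. Pressing on until it's firm.

```bash
python3 -m inch '[0,0,-0.0007,0,0,0,0.45, 0,0,0,0,0,0,0.45]';python3 -m inch '[0,0,-0.0007,0,0,0,0.45, 0,0,0,0,0,0,0.45]'; python3 -m inch '[0,0,-0.0005,0,0,0,0.45, 0,0,0,0,0,0,0.45]'
```

```text
t: 15.55
eef_pos: [466.6, -7.5, 18.1]
tcp_rot: [-1.571, -0.0, -0.02]
ft_force: [1.1, 0.7, -0.4]
opening: 0.276
t: 15.75
eef_pos: [466.6, -8.1, 18.1]
tcp_rot: [-1.571, -0.0, -0.02]
ft_force: [0.3, 2.8, -0.8]
opening: 0.277
t: 15.95
eef_pos: [466.6, -8.6, 18.1]
tcp_rot: [-1.571, -0.0, -0.02]
ft_force: [2.0, 3.2, -0.9]
opening: 0.273
```

```bash
python3 -m inch '[0,0,-0.0005,0,0,0,0.45, 0,0,0,0,0,0,0.45]';python3 -m inch '[0,0,-0.0003,0,0,0,0.45, 0,0,0,0,0,0,0.45]'
```

```text
t: 16.15
eef_pos: [466.5, -9.0, 18.1]
tcp_rot: [-1.571, -0.0, -0.02]
ft_force: [0.4, 5.4, -0.0]
opening: 0.276
t: 16.35
eef_pos: [466.5, -9.2, 18.1]
tcp_rot: [-1.571, -0.0, -0.02]
ft_force: [1.8, 5.9, 0.3]
opening: 0.273
```

Second stop reached (5.9 N, stiff), about 24 mm of free travel plus slack. The middle unit is the worn one. I'll release the pin, rise, open, and move over the post.

```bash
python3 -m inch '[0,0,0.004,0,0,0,0.45, 0,-0.03,0,0,0,0,0.45, 0,-0.03,0,0,0,0,0.45, 0.0,0,0.000,0,0,0,-1, 0.028,0,0.006,0,0,0,-1, 0.028,0,0.006,0,0,0,-1, 0.0287,0,0.0057,0,0,0,-1, 0,0,0,0,0,0,-1, 0,0,0,0,0,0,-1]'; python3 tip.py s13 250 90 120 110
python3 - <<'E'
from cell import env
import cv2,numpy as np
c=env.read_camera("top");np.savez("/tmp/top2.npz",**c); cv2.imwrite("pics/t2.png",cv2.resize(c["pixels"][140:220,140:300],None,fx=5,fy=5,interpolation=cv2.INTER_CUBIC))
E
```

```text
t: 17.25
eef_pos: [550.8, 10.7, 77.1]
tcp_rot: [-1.571, 0.002, -0.02]
ft_force: [-1.3, 0.6, -0.3]
opening: 0.721
17.3 [550.41816797  10.60582691  77.30384673] [-0.15143199  0.00739478  0.33079316] 0.7666388559033113
```

View pics/s13.png

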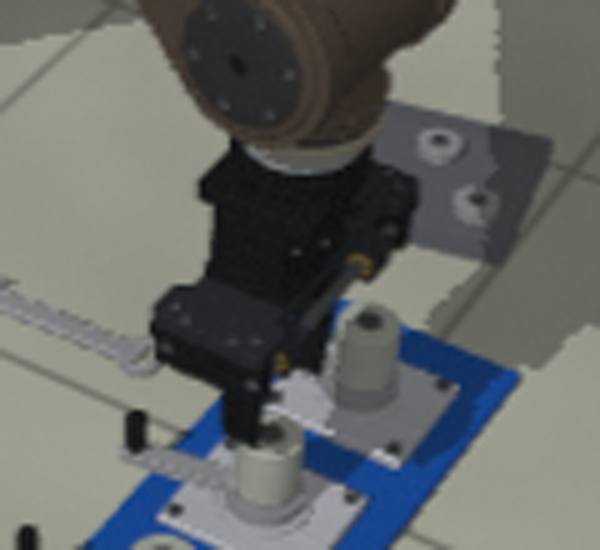

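View pics/t2.png

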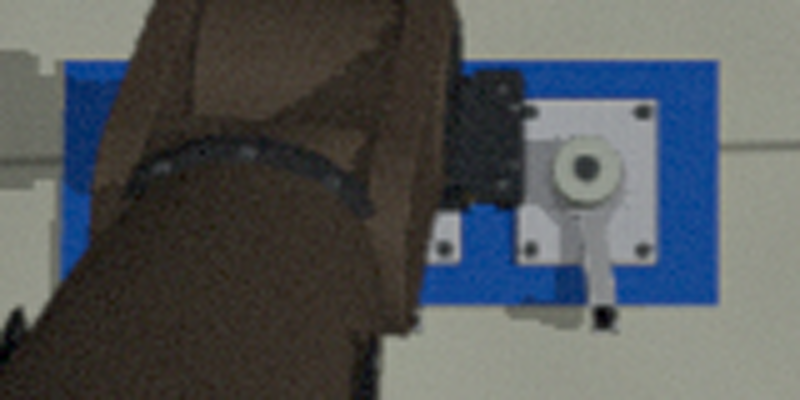

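The fingers are over the middle post (270,440) and already open 73 mm. Descending around it.

```bash
python3 -m inch '[0.001,0,0,0,0,0,-1, 0,0.02,0,0,0,0,-1, 0,0.02,0,0,0,0,-1, 0,0.01,0,0,0,0,-1, 0,0.006,0,0,0,0,-1, 0,0,0,0,0,0,-1, 0,0,0,0,0,0,-1]'; python3 tip.py s14 250 90 120 110
```

```text
t: 18.05
eef_pos: [552.9, 10.5, 22.6]
tcp_rot: [-1.571, -0.001, -0.02]
ft_force: [-0.4, 0.2, 0.3]
opening: 0.999
18.1 [552.97931783  10.52593803  22.79127268] [-0.19244555 -0.31909401  1.03961102] 0.9986524946515839
```

View pics/s14.png

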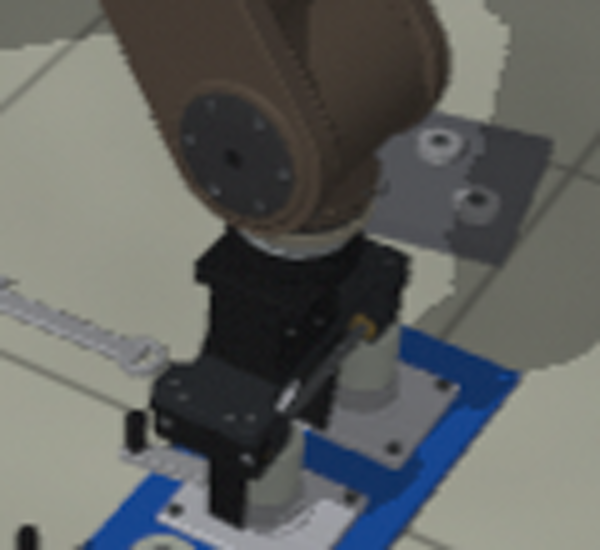

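Open jaws around the post, no contact force. Closing.

```bash
python3 -m inch '[-0.001,0,0,0,0,0,1, 0,0,0,0,0,0,1, 0,0,0,0,0,0,1, 0,0,0,0,0,0,1, 0,0,0,0,0,0,1, 0,0,0,0,0,0,1, 0,0,0,0,0,0,1, 0,0,0,0,0,0,1]'; python3 -m inch '[0,0,0,0,0,0,1, 0,0,0,0,0,0,1]'
```

```text
t: 18.9
eef_pos: [551.7, 10.5, 22.1]
tcp_rot: [-1.571, -0.0, -0.02]
ft_force: [-0.3, -2.7, 1.7]
opening: 0.416
t: 19.1
eef_pos: [551.7, 10.5, 22.1]
tcp_rot: [-1.571, -0.0, -0.02]
ft_force: [0.3, -1.9, -1.5]
opening: 0.414
```

Gripped (opening 0.415 ≈ 40 mm). Lifting slowly at first.

```bash
python3 -m inch '[0,-0.003,0,0,0,0,1, 0,-0.006,0,0,0,0,1, 0,-0.01,0,0,0,0,1, 0,0,0,0,0,0,1]'; python3 -m inch '[0,-0.02,0,0,0,0,1, 0,-0.03,0,0,0,0,1, 0,-0.03,0,0,0,0,1, 0,-0.01,0,0,0,0,1, 0,0,0,0,0,0,1]'; python3 tip.py s15 230 60 140 120
```

```text
t: 19.5
eef_pos: [552.0, 10.6, 42.4]
tcp_rot: [-1.571, -0.001, -0.02]
ft_force: [0.7, -0.2, -8.9]
opening: 0.418
t: 20.0
eef_pos: [552.0, 10.6, 132.1]
tcp_rot: [-1.571, -0.002, -0.02]
ft_force: [0.6, 0.1, -9.5]
opening: 0.414
20.05 [551.30536801  10.62560012 130.71342666] [ 0.1171186   0.47827548 -9.02110435] 0.41694846337359054
```

View pics/s15.png

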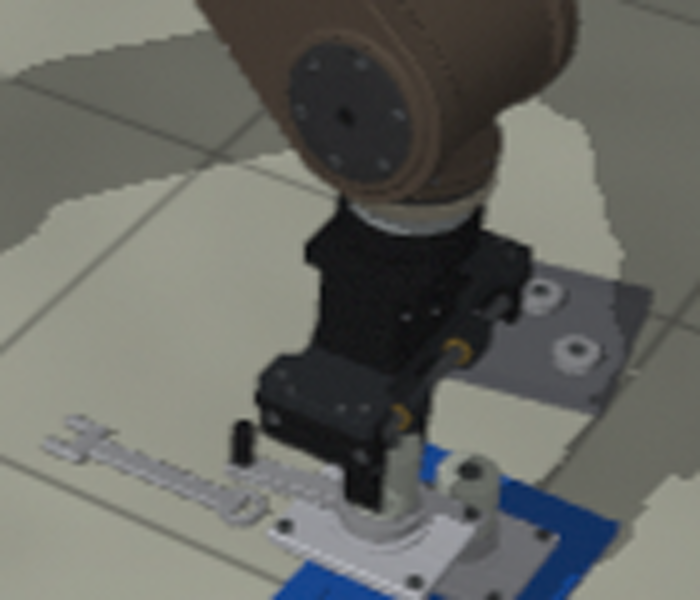

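Held square (9 N weight), base plate clear of the board. Carrying it to the smallest red tray.

```bash
python3 - <<'E'
from h import *
s=load("scene0")
T=np.array([p2w(s,(x+.5)*.64-.5,(y+.5)*.64-.5,16) for x,y in [(317,363),(384,399),(343,456),(269,416)]]);print(T.round(0),T.mean(0))
E
python3 -m inch '[-0.003,0,-0.015,0,0,0,1, -0.007,0,-0.03,0,0,0,1, -0.009,0,-0.04,0,0,0,1, -0.009,0,-0.04,0,0,0,1, -0.009,0,-0.04,0,0,0,1, -0.009,0,-0.04,0,0,0,1, -0.009,0,-0.04,0,0,0,1, -0.009,0,-0.04,0,0,0,1, -0.008,0,-0.035,0,0,0,1, -0.005,0,-0.025,0,0,0,1]'; python3 -m inch '[-0.003,0,-0.014,0,0,0,1, 0,0,0,0,-1.9,0,1, 0,0,0,0,-1.9,0,1, 0,0,0,0,0,0,1, 0,0,0,0,0,0,1, 0,0,0,0,0,0,1]'; python3 tip.py s16 150 150 140 120
```

```text
[[ 398. -284.   16.]
 [ 542. -284.   16.]
 [ 549. -412.   16.]
 [ 400. -418.   16.]] [ 472.27211641 -349.49588253   16.        ]
t: 21.05
eef_pos: [465.8, -335.2, 129.2]
tcp_rot: [-1.569, 0.002, -0.022]
ft_force: [0.9, 0.9, -8.0]
opening: 0.412
t: 21.65
eef_pos: [464.4, -346.5, 130.7]
tcp_rot: [-1.57, 0.0, 0.046]
ft_force: [0.1, 0.4, -8.7]
opening: 0.415
21.7 [ 464.42476813 -346.49081542  130.83897668] [-0.91483597  0.47112851 -8.56608223] 0.41779840505695826
```

View pics/s16.png

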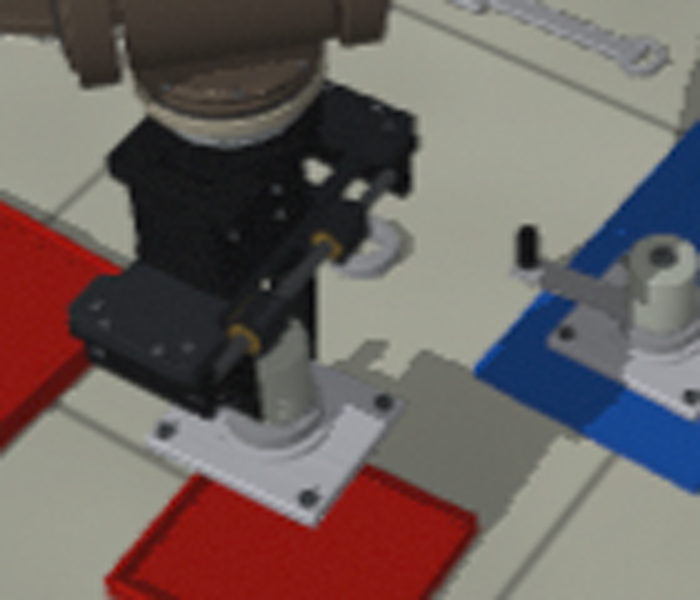

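```bash
python3 -m inch '[0.002,0.015,0,0,0,0,1, 0,0.03,0,0,0,0,1, 0,0.03,0,0,0,0,1, 0,0.015,0,0,0,0,1, 0,0.007,0,0,0,0,1, 0,0.003,0,0,0,0,1, 0,0.003,0,0,0,0,1, 0,0,0,0,0,0,1]'; python3 tip.py s17 150 150 140 120
```

```text
t: 22.5
eef_pos: [466.7, -346.8, 28.6]
tcp_rot: [-1.571, -0.001, 0.046]
ft_force: [-0.2, 0.4, -8.8]
opening: 0.417
22.55 [ 466.7487649  -346.86479166   28.74416703] [-0.12554482 -0.08589647 -8.9292248 ] 0.41788547954746064
```

View pics/s17.png

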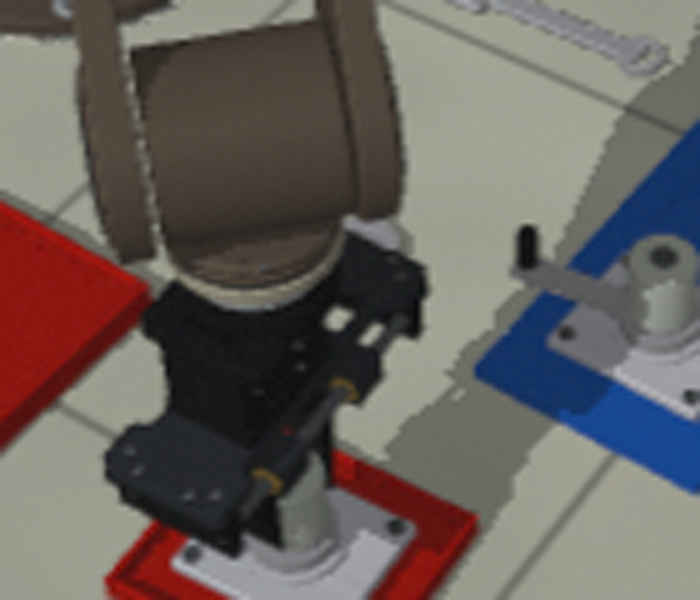

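The plate is inside the tray with a margin all round. Lowering until the weight comes off.

```bash
python3 -m inch '[0,0.002,0,0,0,0,1, 0,0.002,0,0,0,0,1, 0,0,0,0,0,0,1]'; python3 -m inch '[0,0.001,0,0,0,0,1, 0,0,0,0,0,0,1]'; python3 -m inch '[0,0.001,0,0,0,0,1, 0,0,0,0,0,0,1]'
```

```text
t: 22.85
eef_pos: [466.4, -346.6, 24.0]
tcp_rot: [-1.571, 0.0, 0.046]
ft_force: [-0.4, -0.2, -8.7]
opening: 0.417
t: 23.05
eef_pos: [466.5, -346.6, 23.0]
tcp_rot: [-1.571, 0.0, 0.046]
ft_force: [0.1, -0.6, -8.3]
opening: 0.412
t: 23.25
eef_pos: [466.5, -346.7, 22.2]
tcp_rot: [-1.571, -0.0, 0.046]
ft_force: [0.8, -0.0, -7.7]
opening: 0.417
```

```bash
python3 -m inch '[0,0.0005,0,0,0,0,1, 0,0,0,0,0,0,1]'; python3 -m inch '[0,0.0005,0,0,0,0,1, 0,0,0,0,0,0,1]'
```

```text
t: 23.45
eef_pos: [466.6, -346.7, 22.1]
tcp_rot: [-1.571, -0.0, 0.046]
ft_force: [-1.1, 0.1, 1.8]
opening: 0.416
t: 23.65
eef_pos: [466.6, -346.7, 22.1]
tcp_rot: [-1.571, -0.001, 0.046]
ft_force: [-2.5, 3.1, 8.0]
opening: 0.413
```

Seated on the tray floor (force has reversed). Opening and rising.

```bash
python3 -m inch '[0,-0.0005,0,0,0,0,1, 0,0,0,0,0,0,-1, 0,0,0,0,0,0,-1, 0,0,0,0,0,0,-1, 0,0,0,0,0,0,-1, 0,0,0,0,0,0,-1, 0,0,0,0,0,0,-1]'; python3 -m inch '[0,-0.01,0,0,0,0,-1, 0,-0.03,0,0,0,0,-1, 0,-0.04,0,0,0,0,-1, 0,-0.04,0,0,0,0,-1, 0,-0.03,0,0,0,0,-1]'; python3 -m inch '[-0.03,0,0.02,0,0,0,-1, -0.03,0,0.04,0,0,0,-1, 0,0,0.05,0,0,0,-1, 0,0,0.05,0,0,0,-1, 0,0,0.03,0,0,0,-1,0,0,0,0,0,0,-1]'
python3 - <<'E'
from cell import env
import cv2,numpy as np
for n in ["scene","top"]:
    c=env.read_camera(n); np.savez(f"/tmp/{n}3.npz",**c); cv2.imwrite(f"pics/{n}3.png",cv2.resize(c["pixels"],(800,600),interpolation=cv2.INTER_CUBIC))
E
```

```text
t: 24.35
eef_pos: [466.5, -346.7, 21.6]
tcp_rot: [-1.571, -0.0, 0.046]
ft_force: [-0.7, 0.0, -0.5]
opening: 0.866
t: 24.85
eef_pos: [466.7, -346.8, 174.9]
tcp_rot: [-1.572, -0.002, 0.046]
ft_force: [0.1, 0.1, -1.2]
opening: 0.997
t: 25.45
eef_pos: [397.1, -156.7, 172.5]
tcp_rot: [-1.571, -0.0, 0.049]
ft_force: [-0.5, 0.2, 0.2]
opening: 1.002
```

View pics/scene3.png

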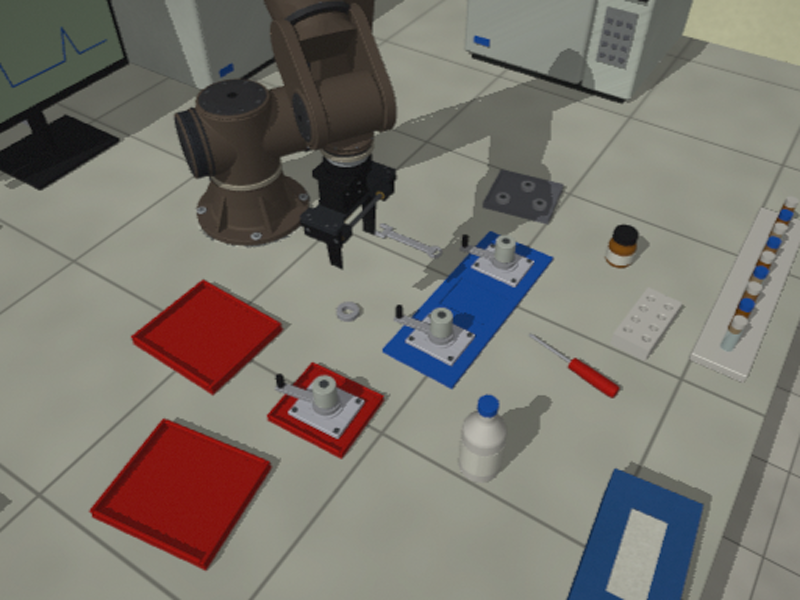

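View pics/top3.png

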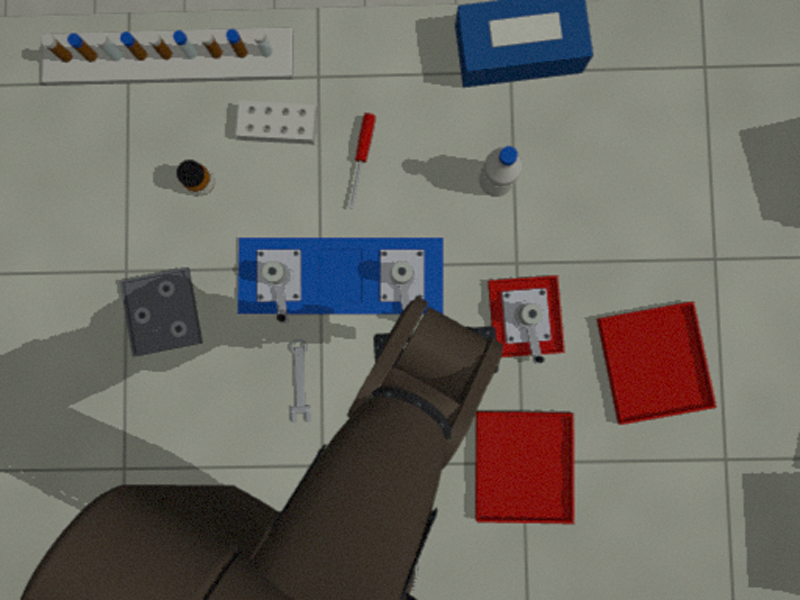

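The unit lies inside the smallest red tray (scene 325,405; top 526,316), clear of every wall. Both sound units are seated, nothing else has moved, and the gripper is free. Handing in.

```bash
python3 -c "
from cell import env
print(env.job_done(), env.state()['t'])"
```

```text
the job is handed in; nothing more can be done
the job is handed in; nothing more can be done
```

The worn unit was the one in the middle socket. It now stands in the smallest red tray, and I handed the job in at about 25.5 s of the 64 s allowed.

- **Left arm:** it sprang back against about 3 N on both sides, within about 7 mm of total pin travel, and returned to rest, so it is sound.
- **Middle arm:** it swung with almost no force between two stiff stops. Free play was about 24 mm, and the force peaked at about 7 N at one stop and 6 N at the other. Some of that travel was the unit shifting in its socket.
- **Right arm:** I did not rock it, because the middle one was already clearly the worn one.
- **Placing:** I gripped the middle unit by its post and lowered it until the tray floor took its weight, then released it.

The last pictures, taken before handing in, show the unit flat inside the tray and clear of all its walls. The two sound units are in their sockets, the other objects look unmoved, and the gripper touches nothing.

**Checks that disagreed:**
- **Tool height:** the camera depth put the fingertips about 20 mm above the reported tool position. I allowed for this in all heights, and contact at the pins and post bore it out.
- **Tray position:** the two cameras differed by about 7 mm on the tray's x position. I set the unit down between the two, within the 20 mm of room.

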